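Lock the car chassis on its tilted stand with the T-toggle

ROBOT

A 6-joint arm with a two-finger parallel gripper is mounted at the origin on the work surface. World frame = base frame: x ahead of the robot, y to its left, z up, the work surface at z = 0. Lengths are in m, angles in rad, forces in N, time in s.
With the tool pointing down it reaches from about 0.35 to 0.85 m from the base axis. Payload 8.1 kg.
Tool frame: the origin (TCP) lies at the very end of the fingers, on their centre line; the grasp point (between the pads) lies 19 mm behind it (robot.grip_point_offset is the distance from the TCP to the grasp point, in m); z points along the fingers, y is the direction in which the jaws open and shut (so a half turn about z gives the same grasp; the last joint's range is limited). The gripper opens to 85 mm and grips with 20 to 120 N. Pads are 22 mm wide; open, the fingers measure 114 mm over their backs; the gripper's body (76 mm by 85 mm) begins 54 mm behind the grasp point. The pads swing forward as they close: fully open they stand 13 mm farther back than shut.
Start: joints at [-1.273, 0.13, 1.488, -0, 1.523, -0.085], TCP at [0.224, -0.557, 0.231] pointing down, gripper open.
Joint ranges: [-2.96, 2.96], [-0.89, 2.26], [0.02, 2.5], [-1.34, 4.48], [0, 2.73], [-2.66, 2.66]. Speed limits (rad/s): [2.39, 2.39, 2.79, 3.14, 3.14, 3.14].

INTERFACE

Orientations are given as [roll, pitch, yaw] about the fixed x, y, z axes, in that order (R = Rz(yaw) Ry(pitch) Rx(roll)).
In Python, from workcell import robot, imaging, workorder gives the robot as it stands.
- The arm moves only by the tool jog_arm, never from a script. Its argument "increments" is a list of rows, each a list of 7 numbers: the turn, a rotation vector about the world's x, y, z in rad, then the shift along the world's x, y, z in cm, then the finger opening in cm, from 0 to 8.54. A call has 1 to 12 rows; each row shifts and turns the pose as measured when the row begins; what a row does not reach is not made up. A row lasts 1/8 s, in which the tool goes at most 62.5 mm and 10.7 degrees, less where a joint would pass 70% of its speed; a pose out of reach is approached as far as the arm can. A call is refused whole if a number of a shift passes 6.25 or a number of a turn 0.188, either way. A call with a gripper value outside its range is refused whole. The fingers move at their own pace and stop on an object; "newtons" is the grip in N (left out, the last holds). Time passes only in rows, so rows that do not move let the fingers close. It gives the time, the measured TCP pose, the force and the opening at its end, in the units of the state.
- robot.read_state(): the state, without advancing time (a new reading comes with each control period).
- imaging.get_image(name): name is "scene" or "top"; returns a dict with "img" (420x560x3 uint8, blue, green, red), "camera_matrix" (3x3 intrinsics, pixels), "xyz" and "orientation" of the camera in the world. Camera axes: x right, y up, looking along -z (the intrinsics and any distortion apply to the point x, -y, -z); pixel columns grow to the right and rows downward; lengths in m; the calibration is good to about 2 mm. A picture is of the moment at which its call begins. There is no depth.
- workorder.job_done(): hands the job in, once; it reports no verdict.
Trained networks look in a picture, given as the dict that the camera call returned (one of the last four; its "shot" number tells which), for a name from the list of things; names that differ only in an ending like _2 or _b are one class to them, and where a whole thing is asked for, a point or a joint stands for the part that bears it (a point fixed in the world has none). Each returns a list of dicts, best first, with "score" (0 to 1); they miss things now and then, are a little off and sometimes report something else, mostly with a low value. They report only what shows in the picture. A call takes as long as a camera call. They do not tell look-alikes from the thing itself.
- imaging.boxes_of(name, picture): "at" ([x, y, z] in m, in world coordinates, good to about 4 mm: the middle of the surface that is visible of it).
The state is a dict: "time": time; "joint_pos": joint angles; "dq": joint speeds; "joint_torque": joint torques, N m; "ee_pos": TCP position; "ee_rot": TCP orientation; "wrist_force": force on the tool from outside, world axes, zero at the start; "ft_torque": the same for the moment, N m; "finger_gap": finger opening in m.
Only numpy, scipy, OpenCV 4.12 (cv2) and the standard library are available. Lean on these libraries where they do the work, as an engineer would, in place of code of your own. Each camera call takes 0.05 s, during which the arm holds its last target. There are 200 camera calls.

TASK

Turn the parked T-toggle until its crossbar lines up with the slot of its storage block and lift it free. Pass it through the slot in the middle of the car chassis on the sloping stand until its flange sits flat on the chassis, then turn it a quarter turn so that the crossbar locks square across underneath, and let go. Leave the other things on the bench where they are.

Things in the scene. Friction and masses are not known exactly. Their poses are not given: they have to be found in the camera images.
- toggle: Bare-metal T-toggle, 79 mm tall, about 150 g: bar handle, neck, round flange 48 mm across and 6 mm thick, 12 mm stem, crossbar. Origin: on the axis at the flange's underside. z runs up the axis to the handle, y along handle and crossbar (parallel). A half turn about z looks the same. It starts upright in the block, flange on its top, crossbar beneath and roughly crosswise to the slot.
- toggle_handle (a point): Middle of the toggle's bar handle, 37 mm above the toggle's origin; same axes. The bar is 80 mm long along y, 16 mm thick along x, 30 mm high. The neck below it is 14 mm across and leaves 16 mm between bar and flange.
- toggle_bar (a point): Middle of the toggle's crossbar, 21 mm below the toggle's origin; same axes. The bar is 60 mm long along y, 12 mm wide along x, 12 mm high; 15 mm of stem lies between it and the flange.
- dock_slot (a point): Centre of the slot in the storage block, on its top face, 46 mm above the bench; z up. The block is a grey hollow box, 100 x 100 x 46 mm, fixed to the bench. Slot 66 mm long along y, 17 mm wide along x, through the 8 mm top plate; beneath it the crossbar turns freely, either way.
- stand_slot (a point): Centre of the slot in the car's black chassis plate, on its upper face, 118 mm above the bench, on a fixed stand. z is the plate's normal, up and leaning 28 degrees from vertical; y runs level along the car; x up the slope. Slot 66 mm long along y, 17 mm wide along x; chassis and deck together are 10 mm thick, and beneath them the crossbar turns freely, either way.
- deck: Sloping deck of the stand with the car chassis on it; same origin and axes as the stand slot. Chassis 100 mm along x, 260 mm along y. Within 60 mm of the slot along y it is bare; farther out wheels, motor and servo rise at most 45 mm above the plate. Two stops at the low edge, x = -50 to -56 mm, rise 10 mm. The deck plate is 150 x 150 mm.
- tray: Low open grey parts tray fixed to the bench, 130 x 100 x 32 mm, origin under its middle. It and the storage block stand one nearer and one farther, in either order.
- can: Bystander, not needed: upright spray can, 52 mm across, 180 mm tall, origin under its foot.
- caliper: Bystander, not needed: slide caliper lying flat, about 210 mm long, 10 mm thick, origin under its middle.
- driver: Bystander, not needed: screwdriver lying flat, about 190 mm long, origin under its middle.
- wheel: Bystander, not needed: spare foam wheel lying flat, 52 mm across, 30 mm high, origin under its centre.
- pliers: Bystander, not needed: pliers lying flat, about 165 mm long, 16 mm thick, origin under the pivot.
- charger: Bystander, not needed: battery charger box, 130 x 150 x 65 mm, origin under its middle.
There are look-alikes about, which are no part of the job. What is shaped like the toggle but black or yellow is not meant.

How it is judged:
On the way, in this order (a step that is already met when the one before it is completed fails the run):
1. the toggle is out of the storage block: its flange at least 35 mm above the block's top (z of toggle in the frame of dock_slot above 0.035 m), for 0.1 s.
2. the toggle's crossbar has passed lengthwise through the chassis slot: flange within 8 mm of the chassis, handle within 20 degrees of the slot (distance between toggle and stand_slot below 0.012 m and z of toggle in the frame of stand_slot below 0.008 m and angle between the y axis of toggle and the y axis of stand_slot, either way round below 0.35 rad), for 0.05 s.
At the end, for the whole second after the job is handed in: The toggle stands at rest in the chassis slot: the underside of its flange within 4 mm of the chassis face and flat on it (within 7 degrees), its axis within 8 mm across and 15 mm along the slot of the slot centre, its handle and crossbar square across the slot within 17 degrees (z of toggle in the frame of stand_slot between -0.003 and 0.004 m and x of toggle in the frame of stand_slot between -0.008 and 0.008 m and y of toggle in the frame of stand_slot between -0.015 and 0.015 m and angle between the z axis of toggle and the z axis of stand_slot, either way round below 0.12 rad and angle between the y axis of toggle and the x axis of stand_slot, either way round below 0.3 rad and linear speed of toggle below 0.02 m/s and angular speed of toggle below 0.15 rad/s); the robot touches nothing.
It fails at once if the spray can, caliper, screwdriver, spare wheel, pliers or charger is moved more than 30 mm (distance of any of can, caliper, driver, wheel, pliers, charger from where it was at the start of the episode above 0.03 m).
It also fails if it takes over 58 s, if anything falls off the work surface, if the arm or the gripper's body presses on something with over 40 N, if the wrist force passes 120 N, or if a joint passes its speed limit or range.

## Working session

There is one attempt and no reset: what is moved stays moved. The work goes in short steps, Python scripts to look and compute and a tool call to move; the robot and the scene stay as the last step left them, time stands still between calls to the robot, and variables do not carry over. Pictures are saved under pics/ and viewed, about 8 in all and at most 12, crops included, and the job is handed in when it is done.

Besides the shell and the picture viewer there is one more tool, called after "Request:" as name([rows], argument=value, ...), one row to a line, values as JSON. jog_arm: Moves the arm, as the interface text tells. Its arguments: {"type":"object","properties":{"increments":{"type":"array"},"newtons":{"type":"number"}},"required":["increments"]}

```bash
mkdir -p pics; cat > h.py <<'E'
import numpy as np, cv2
from scipy.spatial.transform import Rotation as R
from workcell import robot, imaging, workorder
def cam(p):
    o=np.array(p["orientation"]); 
    M=R.from_euler('xyz',o).as_matrix() if o.size==3 else (o if o.shape==(3,3) else R.from_quat(o).as_matrix())
    return np.array(p["xyz"]),M@np.diag([1,-1,-1]),np.array(p["camera_matrix"])
def proj(p,X):
    c,M,K=cam(p); q=(np.atleast_2d(X)-c)@M@K.T; return q[:,:2]/q[:,2:]
def ray(p,uv,z):
    c,M,K=cam(p); uv=np.atleast_2d(uv); d=np.c_[uv,np.ones(len(uv))]@np.linalg.inv(K).T@M.T
    return c+d*((z-c[2])/d[:,2])[:,None]
E
python3 - <<'E'
from h import *
ps={n:imaging.get_image(n) for n in("scene","top")}
for n,p in ps.items():
    cv2.imwrite(f"pics/{n}0.png",p["img"]); print(n,{k:v for k,v in p.items() if k!="img"})
    for t in("toggle","dock_slot","stand_slot","deck","tray","can","charger"):
        try:
            for b in imaging.boxes_of(t,p): print(t,np.round(b["at"],3),round(b["score"],2),proj(p,b["at"])[0].round())
        except Exception as e: print(t,e)
print(robot.read_state())
E
```

```text
scene {'camera_matrix': array([[432.88664729,   0.        , 282.9147139 ],
       [  0.        , 432.88664729, 211.2837359 ],
       [  0.        ,   0.        ,   1.        ]]), 'xyz': array([1.25347434, 0.2630687 , 0.99572286]), 'orientation': array([ 0.6747142 , -0.0130127 ,  1.89895437]), 'shot': 1}
toggle [ 0.61  -0.203  0.086] 0.92 [193. 201.]
toggle [ 0.404 -0.128  0.058] 0.65 [247. 165.]
dock_slot [ 0.63  -0.185  0.051] 0.65 [198. 217.]
dock_slot [ 0.61  -0.204  0.082] 0.54 [193. 202.]
stand_slot [0.544 0.151 0.14 ] 0.73 [326. 205.]
deck [0.546 0.151 0.137] 0.66 [326. 206.]
tray [ 0.454 -0.305  0.009] 0.8 [189. 173.]
can [ 0.786 -0.072  0.128] 0.63 [208. 258.]
charger [0.545 0.505 0.061] 0.6 [457. 260.]
top {'camera_matrix': array([[488.20687786,   0.        , 282.53884019],
       [  0.        , 488.20687786, 215.17990125],
       [  0.        ,   0.        ,   1.        ]]), 'xyz': array([0.35357199, 0.02126488, 1.31200227]), 'orientation': array([ 0.17385658,  0.0026784 , -1.57586196]), 'shot': 2}
toggle [ 0.596 -0.206  0.098] 0.87 [373. 203.]
toggle [ 0.622 -0.341  0.072]
[... 440 characters left out ...]
55 -0.308  0.009] 0.35 [407. 262.]
{'time': 0.8, 'joint_pos': array([-1.27340486e+00,  1.30369196e-01,  1.48818304e+00,  9.95911982e-06,
        1.52300554e+00, -8.53668016e-02]), 'dq': array([ 0.0004682 , -0.00111782, -0.0017741 ,  0.00070146,  0.00027797,
        0.00119605]), 'joint_torque': array([-1.30088687e-03, -5.69267821e+01, -5.00835550e+01, -3.03363531e-04,
        1.15914365e-03, -1.57126442e-05]), 'ee_pos': array([ 0.22413475, -0.55657815,  0.23131996]), 'ee_rot': array([ 3.14155706e+00, -6.93795406e-06,  3.82757796e-01]), 'wrist_force': array([ 0.06230506, -0.56918008, -0.22726426]), 'ft_torque': array([ 0.01973413,  0.02293516, -0.01710641]), 'finger_gap': 0.08526196528865855}
```

View pics/scene0.png

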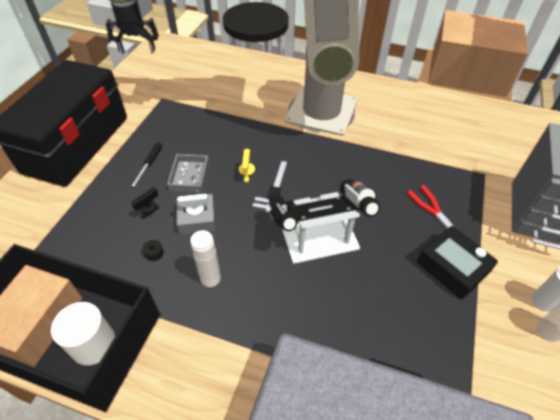

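View pics/top0.png

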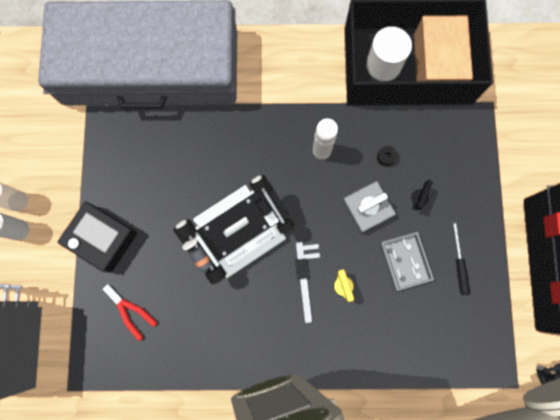

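The scene view shows the metal toggle in the block at about (195,205), with a yellow one at (246,165) and a black one at (146,201). In the top view they are metal (371,204), yellow (344,285) and black (423,195). The one meant is the metal toggle on the grey block. I'll confirm it in an enlarged crop.

```bash
python3 - <<'E'
from h import *
t=cv2.imread("pics/top0.png"); s=cv2.imread("pics/scene0.png")
a=cv2.resize(t[170:245,330:430],(800,600),interpolation=3)[:, :]
b=cv2.resize(t[170:285,170:295],(400,368),interpolation=3)
a=cv2.resize(t[175:240,335:435],(400,260),interpolation=3)
a=cv2.resize(t[175:240,335:410],(400,347),interpolation=3)
o=np.zeros((600,800,3),np.uint8)
o[:347,:400]=a; o[:368,400:]=b
o[370:600,:400]=cv2.resize(s[185:237,165:255],(400,230),interpolation=3)
o[370:600,400:]=cv2.resize(s[170:262,250:410],(400,230),interpolation=3)
cv2.imwrite("pics/crop1.png",o)
E
```

```text
(no output)
```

View pics/crop1.png

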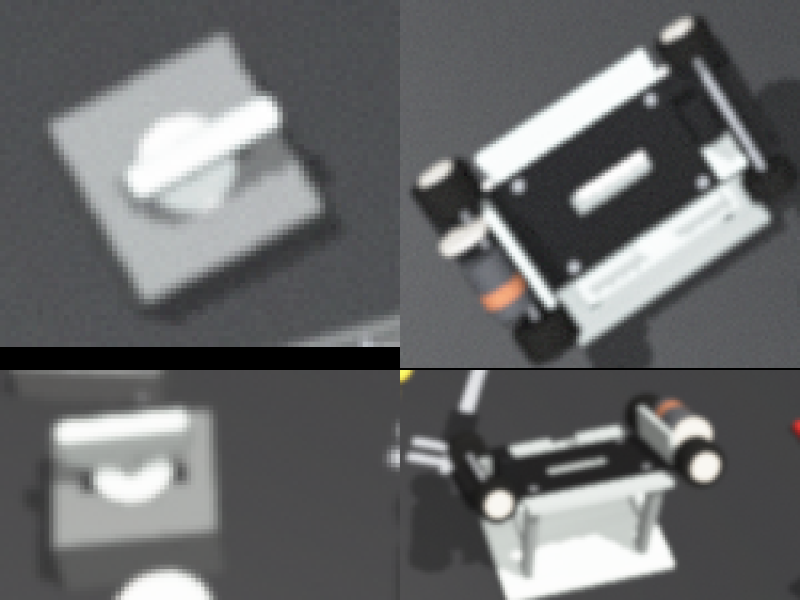

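Metal toggle confirmed: the flange sits on the grey block at top crop (190,165), with the bar handle from (140,185) to (265,110). I still need the slot direction, so I'll rectify both views onto the block's top plane, and also the deck plane.

```bash
cat >> h.py <<'E'
def rect(p,O,ex,ey,half,n):  # ortho picture of plane: right=ex, up=ey, half size m
    g=np.linspace(-half,half,n); U,V=np.meshgrid(g,-g)
    X=np.array(O)+U[...,None]*ex+V[...,None]*ey
    q=proj(p,X.reshape(-1,3)).reshape(n,n,2).astype(np.float32)
    return cv2.remap(p["img"],q,None,cv2.INTER_CUBIC)
E
python3 - <<'E'
from h import *
t=imaging.get_image("top"); s=imaging.get_image("scene")
ex=np.array([1.,0,0]); ey=np.array([0,1.,0])
O=[.6,-.2,.046]; H=[.6,-.2,.098]
o=np.zeros((600,800,3),np.uint8)
for i,(p,c) in enumerate([(t,O),(s,O),(t,H),(s,H)]):
    im=rect(p,c,ex,ey,.1,300)
    for k in range(0,300,30): im[::1,k]=im[:,k]//2; im[k]=im[k]//2
    o[300*(i//2):300*(i//2)+300,400*(i%2):400*(i%2)+300]=im
cv2.imwrite("pics/rect1.png",o)
E
```

```text
(no output)
```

View pics/rect1.png

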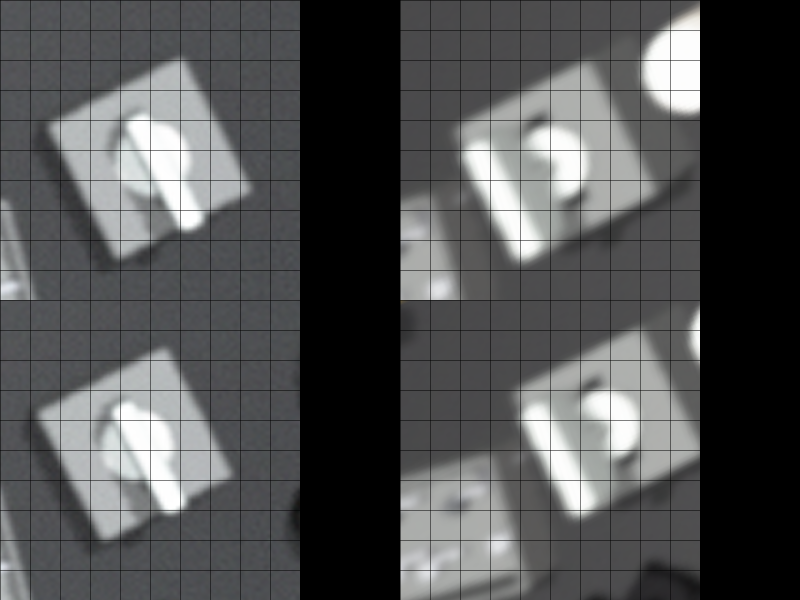

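```bash
python3 - <<'E'
from h import *
f=lambda n,k:cv2.imread(f"pics/{n}0.png").astype(float)
o=np.zeros((600,800,3),np.uint8)
ps=[imaging.get_image(n) for n in("scene","top") for _ in range(5)] if 0 else None
def avg(n):
    L=[imaging.get_image(n) for _ in range(6)]; L[0]["img"]=np.mean([l["img"] for l in L],0).astype(np.uint8); return L[0]
a=np.deg2rad(28); ex=np.array([np.cos(a),np.sin(a),0]); ey=np.array([-np.sin(a),np.cos(a),0])
for i,n in enumerate(("top","scene")):
    p=avg(n); im=rect(p,[.602,-.2067,.046],ex,ey,.06,400)
    im=np.clip((im.astype(float)-40)*1.3,0,255)
    o[:400,400*i:400*i+400]=im
cv2.imwrite("pics/rect2.png",o[:400])
E
```

```text
(no output)
```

View pics/rect2.png

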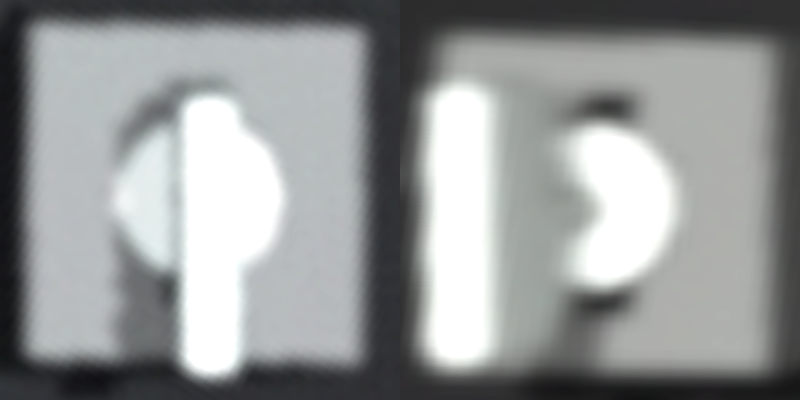

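The dark slot ends show at scene-rect (602,105) and (605,298), so the block's slot runs along the handle here and nothing dark lies crosswise. I'll check that by a gentle lift before trusting it. Next is the stand pose.

```bash
cat >> h.py <<'E'
def frame(c,psi,tilt=np.deg2rad(28)):  # psi: heading of uphill x (horizontal)
    y=np.array([-np.sin(psi),np.cos(psi),0]); h=np.array([np.cos(psi),np.sin(psi),0])
    x=h*np.cos(tilt)+np.array([0,0,np.sin(tilt)]); return np.array(c),np.c_[x,y,np.cross(x,y)]
E
python3 - <<'E'
from h import *
ps={n:imaging.get_image(n) for n in("top","scene")}
e={"top":[(224.1,235.6),(248.1,219.1)],"scene":[(332.8,206),(309.2,210.8)]}
C=[];A=[]
for n,p in ps.items():
    P=ray(p,e[n],.118); d=P[0]-P[1]; print(n,P.round(4),"len",np.linalg.norm(d),"mid",P.mean(0),"ang",np.rad2deg(np.arctan2(d[1],d[0])))
    C.append(P.mean(0));A.append(np.arctan2(d[1],d[0]))
c=np.mean(C,0); a=np.mean(A)
rows=[]
for psi in(a-np.pi/2,a+np.pi/2):
    row=[]
    for n,(x0,y0,w,h) in {"top":(165,165,135,125),"scene":(240,165,180,110)}.items():
        p=ps[n]; im=p["img"].copy(); k=4; im=cv2.resize(im,None,fx=k,fy=k,interpolation=3)
        O,M=frame(c,psi)
        for q,col in(([(-75,-75),(75,-75),(75,75),(-75,75)],(0,255,0)),([(-8.5,-33),(8.5,-33),(8.5,33),(-8.5,33)],(0,0,255)),([(-50,-60),(50,-60),(50,60),(-50,60)],(255,255,0))):
            X=O+np.c_[np.array(q)/1000,np.full(4,-.01 if q[0][0]==-75 else 0)]@M.T
            cv2.polylines(im,[(proj(p,X)*k+k/2-.5).astype(int)],True,col,1)
        row.append(cv2.resize(im[y0*k:(y0+h)*k,x0*k:(x0+w)*k],(400,300)))
    rows.append(np.hstack(row))
cv2.imwrite("pics/stand.png",np.vstack(rows))
E
```

```text
top [[0.513  0.1678 0.118 ]
 [0.5539 0.1089 0.118 ]] len 0.07171956471872713 mid [0.53342717 0.13830962 0.118     ] ang 124.79526386947302
scene [[0.5247 0.1655 0.118 ]
 [0.5608 0.1116 0.118 ]] len 0.06490715764720331 mid [0.54275877 0.13851896 0.118     ] ang 123.82033297737247
```

View pics/stand.png

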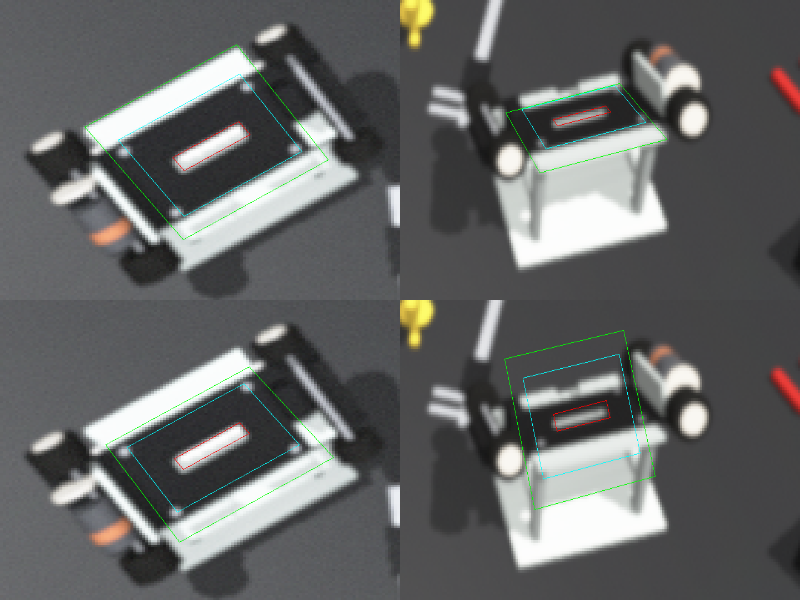

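Uphill heading of about 34° (upper row) fits both views: green deck and cyan chassis lie on the picture. I'll refine the slot centre by its blob in the deck-plane rectification.

```bash
python3 - <<'E'
from h import *
c=np.array([.538,.1384,.118]); psi=np.deg2rad(34.3); O,M=frame(c,psi)
out=[]
for n in("top","scene"):
    L=[imaging.get_image(n) for _ in range(4)]; p=L[0]; p["img"]=np.mean([l["img"] for l in L],0).astype(np.uint8)
    im=rect(p,O,M[:,0],M[:,1],.05,401); g=cv2.cvtColor(im,cv2.COLOR_BGR2GRAY); out.append(im)
    t,b=cv2.threshold(g[40:360,90:310],0,255,cv2.THRESH_OTSU)
    k,lab,st,ce=cv2.connectedComponentsWithStats(b)
    for i in range(1,k):
        if st[i,4]>200:
            cnt=cv2.findContours((lab==i).astype(np.uint8),0,2)[0][0]; r=cv2.minAreaRect(cnt)
            print(n,t,"mm x,y",(r[0][0]+90-200)*.25,-(r[0][1]+40-200)*.25,"size",np.array(r[1])*.25,"ang",r[2],"area",st[i,4])
cv2.imwrite("pics/deck.png",np.hstack(out)); print(M.round(3))
E
```

```text
top 134.0 mm x,y -1.1944084167480469 2.3244094848632812 size [20.18346405 68.44958496] ang 1.388716697692871 area 20483
scene 94.0 mm x,y 3.3494701385498047 -4.646236419677734 size [23.91128159 66.11684418] ang 1.4320961236953735 area 22990
[[ 0.729 -0.564 -0.388]
 [ 0.498  0.826 -0.265]
 [ 0.469  0.     0.883]]
```

View pics/deck.png

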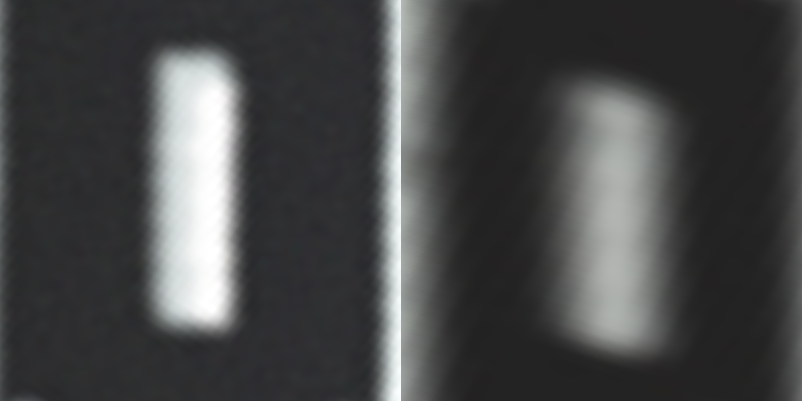

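Both views show the slot clearly. They differ by about 5 mm, so I'll take the mean and correct when I'm close. The slot leans by a further 1.4°, so uphill heading is about 33°. Going above the toggle now.

Request:
jog_arm([
  [0,0,0.186,4.2,3.9,0,8.5],
  [0,0,0.186,4.2,3.9,0,8.5],
  [0,0,0.186,4.2,3.9,0,8.5],
  [0,0,0.186,4.2,3.9,0,8.5],
  [0,0,0.186,4.2,3.9,0,8.5],
  [0,0,0.186,4.2,3.9,0,8.5],
  [0,0,0.186,4.2,3.9,0,8.5],
  [0,0,0.186,4.2,3.9,0,8.5],
  [0,0,0.186,4.2,3.9,0,8.5],
  [0,0,0,0,0,0,8.5],
], newtons=60)

```text
time: 3.25
ee_pos: [0.6114, -0.1932, 0.2319]
ee_rot: [3.138, 0.002, 2.079]
wrist_force: [-0.0, -0.1, -0.0]
finger_gap: 0.0849
```

Request:
jog_arm([
  [0,0,-0.019,-0.85,-1.2,-4,8.5],
  [0,0,0,0,0,-5,8.5],
  [0,0,0,0,0,-1.5,8.5],
  [0,0,0,0,0,0,8.5],
])

```text
time: 3.75
ee_pos: [0.6029, -0.2067, 0.127]
ee_rot: [3.137, 0.006, 2.058]
wrist_force: [0.0, -0.2, -0.2]
finger_gap: 0.0851
```

```bash
python3 - <<'E'
from h import *
s=robot.read_state(); T=s["ee_pos"]; print(T,s["ee_rot"],s["joint_pos"].round(2))
o=[]
M=R.from_euler('xyz',s["ee_rot"]).as_matrix()
for n in("top","scene"):
    p=imaging.get_image(n); k=6
    q=proj(p,T)[0]; x0,y0=int(q[0])-33,int(q[1])-33
    im=cv2.resize(p["img"][y0:y0+66,x0:x0+66],None,fx=k,fy=k,interpolation=3)
    for X,col in((T,(0,0,255)),(T+M[:,1]*.0425,(0,255,0)),(T-M[:,1]*.0425,(0,255,0)),(T+[0,0,-.022],(255,0,0))):
        u=((proj(p,X)[0]-[x0,y0])*k+k/2).astype(int); cv2.circle(im,tuple(map(int,u)),3,col,-1)
    o.append(im)
cv2.imwrite("pics/near.png",np.hstack(o))
E
```

```text
[ 0.60289065 -0.20666221  0.12696791] [3.136576   0.00583969 2.05778436] [-0.41  0.29  1.5   0.    1.34 -0.9 ]
```

View pics/near.png

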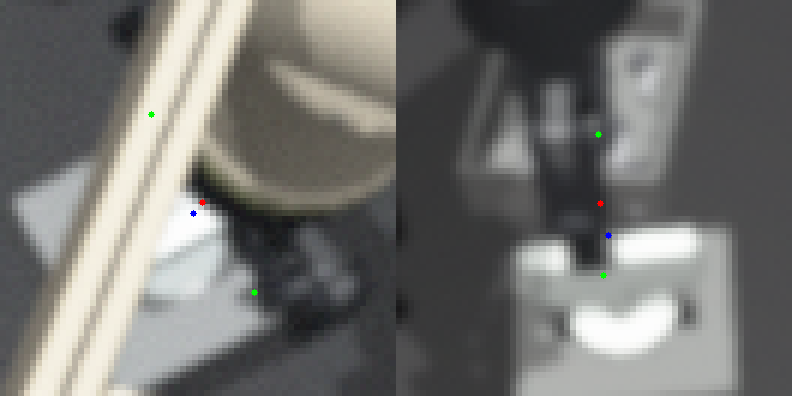

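The scene view shows the near finger at about (588,262), roughly 4 mm left of where the calibration puts it (598,256). So the scene camera is biased and the top camera's values are nearer. I'll shift by that, descend and close.

Request:
jog_arm([
  [0,0,0,-0.2,0.3,-3,8.5],
  [0,0,0,0,0,-3.2,8.5],
  [0,0,0,0,0,0,8.5],
  [0,0,0,0,0,0,1],
  [0,0,0,0,0,0,1],
  [0,0,0,0,0,0,1],
  [0,0,0,0,0,0,1],
  [0,0,0,0,0,0,1],
  [0,0,0,0,0,0,1],
], newtons=40)

```text
time: 4.97
ee_pos: [0.6093, -0.2091, 0.0823]
ee_rot: [3.124, 0.025, 2.057]
wrist_force: [-2.1, -1.1, 0.1]
finger_gap: 0.0156
```

```bash
python3 - <<'E'
from h import *
s=robot.read_state(); print({k:np.round(v,4) for k,v in s.items()})
o=[]
for n in("top","scene"):
    p=imaging.get_image(n); k=6
    q=proj(p,s["ee_pos"])[0]; x0,y0=int(q[0])-33,int(q[1])-33
    o.append(cv2.resize(p["img"][y0:y0+66,x0:x0+66],None,fx=k,fy=k,interpolation=3))
cv2.imwrite("pics/near2.png",np.hstack(o))
E
```

```text
{'time': np.float64(4.975), 'joint_pos': array([-0.4091,  0.3303,  1.5365, -0.0021,  1.2442, -0.8945]), 'dq': array([-0.0025,  0.0002,  0.0022, -0.0009,  0.0036,  0.0012]), 'joint_torque': array([ 6.23300e-01, -6.43541e+01, -4.76771e+01,  3.84700e-01,
       -6.93200e-01,  1.10000e-02]), 'ee_pos': array([ 0.6093, -0.2091,  0.0823]), 'ee_rot': array([3.124 , 0.0251, 2.0567]), 'wrist_force': array([-2.1046, -1.0984,  0.109 ]), 'ft_torque': array([-0.1285,  0.3582,  0.0061]), 'finger_gap': np.float64(0.0156)}
```

View pics/near2.png

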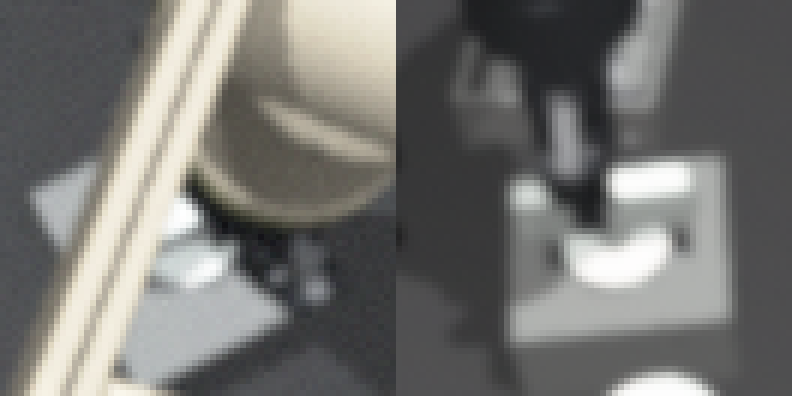

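The jaws hold the handle (gap 15.6 mm), but the TCP is at z 0.082, 9 mm off centre along the bar and tilted 1.5°, so something pushed it. I'll open, recentre, square up and watch the descent in small calls.

Request:
jog_arm([
  [0,0,0,0,0,0,5],
  [0,0,0,0,0,0,5],
  [0,0,0,0,0,0,5],
  [0,0,0,0,0,0,5],
])

```text
time: 5.58
ee_pos: [0.6107, -0.2086, 0.0827]
ee_rot: [3.121, 0.026, 2.057]
wrist_force: [-0.2, 1.4, 0.5]
finger_gap: 0.05
```

Request:
jog_arm([
  [0.014,0.027,0,-0.8,0.55,0,5],
  [0,0,0,0,0,0,5],
])

```text
time: 5.82
ee_pos: [0.6022, -0.2026, 0.0828]
ee_rot: [3.14, -0.001, 2.057]
wrist_force: [-0.1, -1.2, -1.1]
finger_gap: 0.05
```

Request:
jog_arm([
  [0,0,0,0,0,-1,5],
  [0,0,0,0,0,0,5],
])

```text
time: 6.08
ee_pos: [0.602, -0.2025, 0.0717]
ee_rot: [3.14, -0.001, 2.057]
wrist_force: [0.1, -0.4, -0.5]
finger_gap: 0.0499
```

Request:
jog_arm([
  [0,0,0,0,0,-0.5,5],
  [0,0,0,0,0,0,4],
])

```text
time: 6.32
ee_pos: [0.6018, -0.2025, 0.066]
ee_rot: [3.141, -0.001, 2.057]
wrist_force: [0.5, -0.2, 0.3]
finger_gap: 0.0401
```

Request:
jog_arm([
  [0,0,0,0,0,0,2.5],
  [0,0,0,0,0,0,2],
])

```text
time: 6.58
ee_pos: [0.602, -0.2026, 0.0662]
ee_rot: [3.14, -0.001, 2.057]
wrist_force: [0.9, -0.6, -0.5]
finger_gap: 0.0198
```

Request:
jog_arm([
  [0,0,0,0,0,0,1],
  [0,0,0,0,0,0,1],
  [0,0,0,0,0,0,1],
])

```text
time: 6.95
ee_pos: [0.6014, -0.203, 0.0663]
ee_rot: [3.141, -0.001, 2.057]
wrist_force: [-1.2, -0.2, -0.7]
finger_gap: 0.0155
```

Clean grip. Now a gentle lift to test whether the crossbar is free.

Request:
jog_arm([
  [0,0,0,0,0,0.3,1],
  [0,0,0,0,0,0.3,1],
  [0,0,0,0,0,0.3,1],
], newtons=80)

```text
time: 7.32
ee_pos: [0.601, -0.2025, 0.0749]
ee_rot: [-3.141, -0.002, 2.057]
wrist_force: [-1.5, -0.5, -2.5]
finger_gap: 0.0147
```

Request:
jog_arm([
  [0,0,0,0,0,0.3,1],
  [0,0,0,0,0,0.3,1],
])

```text
time: 7.58
ee_pos: [0.6009, -0.2025, 0.0812]
ee_rot: [-3.141, -0.003, 2.057]
wrist_force: [-0.6, -0.6, -1.5]
finger_gap: 0.0147
```

No resistance past the 7 mm play, and only the toggle's weight: it was already lined up, as the picture showed. Lifting out.

Request:
jog_arm([
  [0,0,0,0,0,1,1],
  [0,0,0,0,0,2,1],
  [0,0,0,0,0,4,1],
  [0,0,0,0,0,5,1],
  [0,0,0,0,0,5,1],
  [0,0,0,0,0,3,1],
  [0,0,0,0,0,0,1],
])

```text
time: 8.45
ee_pos: [0.6013, -0.2019, 0.298]
ee_rot: [3.135, 0.005, 2.058]
wrist_force: [0.5, -0.1, -2.0]
finger_gap: 0.0146
```

```bash
python3 - <<'E'
from h import *
s=robot.read_state(); T=s["ee_pos"]; print(T,s["ee_rot"],s["wrist_force"],s["finger_gap"])
for n in("top","scene"):
    p=imaging.get_image(n)
    for t in("toggle","toggle_bar","dock_slot"):
        for b in imaging.boxes_of(t,p): print(n,t,np.round(b["at"],3),round(b["score"],2))
O,M=frame([.536,.1395,.118],np.deg2rad(33))
# target tool: jaws(y) along stand x, z=-n ; near current yaw
y=M[:,0]; z=-M[:,2]
best=min((np.c_[np.cross(sg*y,z),sg*y,z] for sg in(1,-1)),key=lambda A:(R.from_matrix(A)*R.from_euler('xyz',s["ee_rot"]).inv()).magnitude())
print("rotvec",(R.from_matrix(best)*R.from_euler('xyz',s["ee_rot"]).inv()).as_rotvec())
tcp=O+M@[0,0,.020]; print("seated tcp",tcp,"n",M[:,2],"above80",tcp+.08*M[:,2])
E
```

```text
[ 0.60129983 -0.2019011   0.29797216] [3.13520654 0.00450935 2.05770657] [ 0.45764018 -0.14761943 -2.02740715] 0.01456545517869941
top toggle [ 0.618 -0.343  0.076] 0.64
top toggle_bar [ 0.619 -0.34   0.078] 0.58
top toggle_bar [ 0.584 -0.196  0.283] 0.52
top dock_slot [ 0.59  -0.226  0.049] 0.93
scene toggle [ 0.632 -0.343  0.059] 0.82
scene toggle [ 0.609 -0.201  0.295] 0.59
scene toggle [ 0.401 -0.126  0.057] 0.55
scene toggle_bar [ 0.61  -0.198  0.296] 0.88
scene toggle_bar [ 0.636 -0.348  0.059] 0.79
scene toggle_bar [ 0.406 -0.128  0.056] 0.55
scene dock_slot [ 0.616 -0.197  0.052] 0.91
rotvec [ 0.2483126  -0.41368335  0.08840231]
seated tcp [0.52812536 0.13438615 0.13565895] n [-0.39373198 -0.25569254  0.88294759] above80 [0.4966268  0.11393075 0.20629476]
```

Request:
jog_arm([
  [0,0,0,-0.8,4,0,1],
  [0.062,-0.103,0.022,-1.5,4.5,0,1],
  [0.062,-0.103,0.022,-1.6,4.6,0,1],
  [0.062,-0.103,0.022,-1.6,4.6,0,1],
  [0.062,-0.103,0.022,-1.6,4.6,0,1],
  [0,0,0,-1.6,4.6,-1,1],
  [0,0,0,-1.6,4.6,-2.5,1],
  [0,0,0,0,0,-2.5,1],
  [0,0,0,0,0,-2,1],
  [0,0,0,0,0,0,1],
])

```text
time: 10.1
ee_pos: [0.4883, 0.1236, 0.1986]
ee_rot: [2.655, -0.017, 2.155]
wrist_force: [0.4, -0.1, -1.1]
finger_gap: 0.015
```

```bash
cat > go.py <<'E'
from h import *
def err(C=(.536,.1395,.118),psi=33,h=.075,quarter=False):
    s=robot.read_state(); O,M=frame(C,np.deg2rad(psi)); T=O+M@[0,0,.020+h]
    y=M[:,1] if quarter else M[:,0]; z=-M[:,2]; Rc=R.from_euler('xyz',s["ee_rot"])
    best=min(((R.from_matrix(np.c_[np.cross(g*y,z),g*y,z])*Rc.inv()).as_rotvec() for g in(1,-1)),key=np.linalg.norm)
    print("tcp",s["ee_pos"].round(4),"in stand mm",(M.T@(s["ee_pos"]-O)*1000).round(1),"fix rot",best.round(3),"cm",((T-s["ee_pos"])*100).round(2),"F",s["wrist_force"].round(1),"F stand",(M.T@s["wrist_force"]).round(1),"gap",round(s["finger_gap"],4),"q",s["joint_pos"].round(2))
    return s,O,M
E
python3 - <<'E'
from go import *
s,O,M=err()
T=s["ee_pos"];A=R.from_euler('xyz',s["ee_rot"]).as_matrix(); tog=T-A[:,2]*.0 # tool
# toggle: origin .020 ahead of TCP along tool z
X0=T+A[:,2]*.020
o=[]
for n in("top","scene"):
    L=[imaging.get_image(n) for _ in range(3)];p=L[0]; p["img"]=np.mean([l["img"] for l in L],0).astype(np.uint8); k=6
    q=proj(p,X0)[0]; x0,y0=int(q[0])-33,int(q[1])-40
    im=cv2.resize(p["img"][y0:y0+90,x0:x0+66],None,fx=k,fy=k,interpolation=3)
    def dr(P,col):cv2.polylines(im,[((proj(p,P)-[x0,y0])*k+k/2).astype(int)],True,col,1)
    dr(O+np.array([(-8.5,-33,0),(8.5,-33,0),(8.5,33,0),(-8.5,33,0)])/1000@M.T,(0,0,255))
    B=np.c_[A[:,1],A[:,0],-A[:,2]]
    dr(X0+np.array([(-6,-30,-27),(6,-30,-27),(6,30,-27),(-6,30,-27)])/1000@B.T,(0,255,0))
    dr(X0+np.array([(-8,-40,52),(8,-40,52),(8,40,52),(-8,40,52)])/1000@B.T,(255,255,0))
    o.append(im); print(n,x0,y0)
cv2.imwrite("pics/hover.png",np.hstack(o))
E
```

```text
tcp [0.4883 0.1236 0.1986] in stand mm [-5.1 12.6 94. ] fix rot [-0.013 -0.011 -0.008] cm [ 1.02 -0.83  0.33] F [ 0.4 -0.1 -1.1] F stand [-0.2 -0.3 -1.1] gap 0.015 q [-0.08 -0.57  2.23  0.34  1.12 -0.75]
top 204 199
scene 291 138
```

View pics/hover.png

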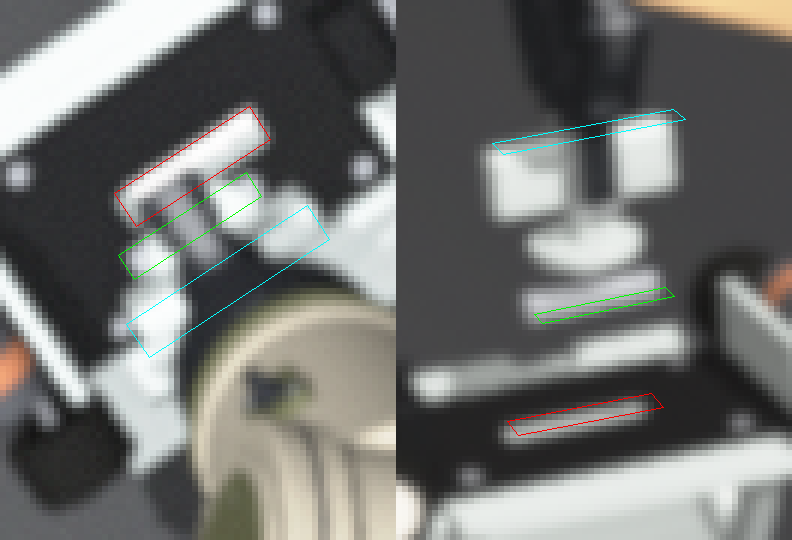

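The hover view shows the toggle upright in the jaws above the slot. In the scene half the bar is at (520–661, 275–322) and the slot at (502–650, 398–443). In the top half the slot runs (120,200)–(265,125). I'll correct, come down to a few mm above the slot, and look once more.

Request:
jog_arm([
  [-0.013,-0.011,-0.008,1.05,-0.63,0.4,1],
  [0,0,0,0,0,0,1],
  [0,0,0,0.8,0.5,-1.8,1],
  [0,0,0,0.8,0.5,-1.8,1],
  [0,0,0,0,0,0,1],
])

```text
time: 11.02
ee_pos: [0.5204, 0.1255, 0.1731]
ee_rot: [2.644, 0.007, 2.144]
wrist_force: [-0.2, 0.8, -1.3]
finger_gap: 0.0146
```

```bash
cat >> go.py <<'E'
def look(name,s,O,M,planes=(0,)):
    T=s["ee_pos"];A=R.from_euler('xyz',s["ee_rot"]).as_matrix(); X0=T+A[:,2]*.020; B=np.c_[A[:,1],A[:,0],-A[:,2]]; o=[]
    for n in("top","scene"):
        L=[imaging.get_image(n) for _ in range(4)];p=L[0]; p["img"]=np.mean([l["img"] for l in L],0).astype(np.uint8); k=8
        q=proj(p,O)[0]; x0,y0=int(q[0])-25,int(q[1])-35
        im=cv2.resize(p["img"][y0:y0+60,x0:x0+50],None,fx=k,fy=k,interpolation=3)
        def dr(P,col):cv2.polylines(im,[((proj(p,P)-[x0,y0])*k+k/2).astype(int)],True,col,1)
        dr(O+np.array([(-8.5,-33,0),(8.5,-33,0),(8.5,33,0),(-8.5,33,0)])/1000@M.T,(0,0,255))
        dr(X0+np.array([(-6,-30,-27),(6,-30,-27),(6,30,-27),(-6,30,-27)])/1000@B.T,(0,255,0))
        o.append(im)
    cv2.imwrite(name,np.hstack(o))
E
python3 - <<'E'
from go import *
s,O,M=err((.5363,.1415,.118),h=.034)
look("pics/hover2.png",s,O,M)
E
```

```text
tcp [0.5204 0.1255 0.1731] in stand mm [ 6.4 -4.8 59. ] fix rot [0.001 0.012 0.003] cm [-0.53  0.22 -0.74] F [-0.2  0.8 -1.3] F stand [-0.4  0.8 -1.2] gap 0.0146 q [-0.05 -0.46  2.2   0.33  1.01 -0.75]
```

View pics/hover2.png

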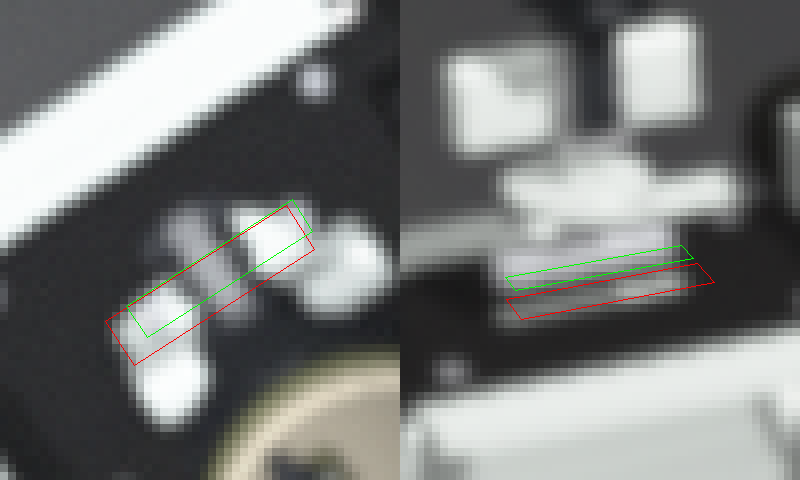

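In the scene half the bar (493–672) and slot (500–690) sit in the same relation as their predicted outlines along the slot, so the estimate holds within about 2 mm. I'll correct the overshoot and go in by feel.

Request:
jog_arm([
  [0.001,0.012,0.003,-0.46,0.27,-0.3,1],
  [0,0,0,0,0,0,1],
  [0,0,0,0,0,0,1],
])

```text
time: 11.8
ee_pos: [0.5166, 0.128, 0.1728]
ee_rot: [2.65, 0.002, 2.146]
wrist_force: [-0.1, 0.0, -1.8]
finger_gap: 0.015
```

```bash
python3 -c "
from go import *
err((.5363,.1415,.118),h=.022)"
```

```text
tcp [0.5166 0.128  0.1728] in stand mm [ 4.6 -0.6 59.6] fix rot [0.001 0.004 0.   ] cm [ 0.32  0.28 -1.77] F [-0.1  0.  -1.8] F stand [-0.9  0.1 -1.5] gap 0.015 q [-0.04 -0.46  2.2   0.33  1.01 -0.74]
```

Request:
jog_arm([
  [0,0.003,0,0.1,0.12,-0.95,1],
  [0,0,0,0.15,0.12,-0.5,1],
  [0,0,0,0,0,0,1],
])

```text
time: 12.18
ee_pos: [0.5202, 0.1296, 0.1627]
ee_rot: [2.651, 0.004, 2.148]
wrist_force: [0.1, -0.3, -0.6]
finger_gap: 0.0148
```

```bash
python3 -c "
from go import *
err((.5363,.1415,.118),h=.022)"
```

```text
tcp [0.5202 0.1296 0.1627] in stand mm [ 3.3 -1.3 48.8] fix rot [ 0.003  0.004 -0.002] cm [-0.05  0.12 -0.76] F [ 0.1 -0.3 -0.6] F stand [-0.3 -0.4 -0.5] gap 0.0148 q [-0.04 -0.44  2.21  0.33  0.99 -0.74]
```

Request:
jog_arm([
  [0.003,0.004,0,0,0.18,-0.45,1],
  [0,0,0,0,0,-0.35,1],
  [0,0,0,0,0,0,1],
])

```text
time: 12.55
ee_pos: [0.5216, 0.1294, 0.1637]
ee_rot: [2.652, 0.006, 2.152]
wrist_force: [-0.8, -0.3, -0.8]
finger_gap: 0.0151
```

```bash
python3 -c "
from go import *
err((.5363,.1415,.118),h=.012)"
```

```text
tcp [0.5216 0.1294 0.1637] in stand mm [ 4.7 -2.2 49.2] fix rot [ 0.005  0.004 -0.005] cm [ 0.21  0.39 -1.74] F [-0.8 -0.3 -0.8] F stand [-1.1  0.2 -0.4] gap 0.0151 q [-0.04 -0.43  2.2   0.33  0.99 -0.75]
```

Contact at a height of about 29 mm: the bar end is on the plate, with the tool drifted uphill to x=+4.7. Lift a touch, shift back towards x≈0.5, y≈+0.5 and press again.

Request:
jog_arm([
  [0.005,0.004,-0.005,-0.52,0.0,0.05,1],
  [0,0,0,0,0,0,1],
])

```text
time: 12.8
ee_pos: [0.5158, 0.1295, 0.1631]
ee_rot: [2.654, -0.002, 2.147]
wrist_force: [-0.2, 0.0, -1.1]
finger_gap: 0.015
```

```bash
python3 -c "
from go import *
err((.5363,.1415,.118),h=.022)"
```

```text
tcp [0.5158 0.1295 0.1631] in stand mm [ 0.2  1.1 50.9] fix rot [-0.001 -0.002  0.   ] cm [ 0.4   0.13 -0.8 ] F [-0.2  0.  -1.1] F stand [-0.7  0.1 -0.9] gap 0.015 q [-0.04 -0.45  2.21  0.33  1.   -0.74]
```

Request:
jog_arm([
  [0,0,0,0.15,0.1,-0.35,1],
  [0,0,0,0.15,0.1,-0.35,1],
])

```text
time: 13.05
ee_pos: [0.5186, 0.1316, 0.1548]
ee_rot: [2.655, -0.002, 2.146]
wrist_force: [-0.4, -0.0, -1.0]
finger_gap: 0.0149
```

```bash
python3 -c "
from go import *
err((.5363,.1415,.118),h=.012)"
```

```text
tcp [0.5186 0.1316 0.1548] in stand mm [-0.6  1.3 42. ] fix rot [-0.001 -0.003  0.   ] cm [ 0.51  0.17 -0.86] F [-0.4 -0.  -1. ] F stand [-0.8  0.2 -0.7] gap 0.0149 q [-0.04 -0.43  2.21  0.33  0.98 -0.74]
```

It entered: 42 mm and no force. Continue down the axis.

Request:
jog_arm([
  [0,0.002,0,0.22,0.1,-0.4,1],
  [0,0,0,0.2,0.1,-0.4,1],
])

```text
time: 13.3
ee_pos: [0.5228, 0.1338, 0.1456]
ee_rot: [2.657, -0.004, 2.147]
wrist_force: [-0.1, 0.1, -1.8]
finger_gap: 0.0151
```

```bash
python3 -c "
from go import *
err((.5363,.1415,.118),h=.00)"
```

```text
tcp [0.5228 0.1338 0.1456] in stand mm [-0.7  0.9 31.6] fix rot [-0.001 -0.006  0.   ] cm [ 0.56  0.25 -0.99] F [-0.1  0.1 -1.8] F stand [-0.9  0.2 -1.6] gap 0.0151 q [-0.03 -0.4   2.21  0.33  0.95 -0.75]
```

Request:
jog_arm([
  [0,-0.005,0,0.25,0.13,-0.45,1],
  [0,0,0,0.22,0.1,-0.4,1],
])

```text
time: 13.55
ee_pos: [0.5275, 0.1361, 0.1368]
ee_rot: [2.654, -0.001, 2.147]
wrist_force: [-80.5, -32.9, 78.6]
finger_gap: 0.0152
```

```bash
python3 -c "
from go import *
err((.5363,.1415,.118),h=.00)"
```

```text
tcp [0.5275 0.1361 0.1368] in stand mm [-0.3  0.3 21.4] fix rot [-0.001 -0.001 -0.001] cm [ 0.09  0.02 -0.11] F [-80.5 -32.9  78.6] F stand [-38.6  16.2 109.5] gap 0.0152 q [-0.02 -0.38  2.21  0.34  0.93 -0.75]
```

Seated, but hard (117 N). Relieve immediately by 1 mm.

Request:
jog_arm([
  [0,0,0,-0.04,-0.03,0.08,1],
])

```text
time: 13.68
ee_pos: [0.5273, 0.1358, 0.1378]
ee_rot: [2.654, -0.001, 2.147]
wrist_force: [-0.4, -0.2, -0.7]
finger_gap: 0.0149
```

```bash
python3 -c "
from go import *
err((.5363,.1415,.118),h=.00)"
```

```text
tcp [0.5273 0.1358 0.1378] in stand mm [-0.1  0.2 22.5] fix rot [-0.    -0.001 -0.001] cm [ 0.11  0.05 -0.22] F [-0.4 -0.2 -0.7] F stand [-0.7  0.1 -0.4] gap 0.0149 q [-0.02 -0.38  2.21  0.34  0.93 -0.75]
```

Seated about 1 mm proud with no load. Now the quarter turn about the plate's normal (last joint −0.75 → +0.82), in parts with checks.

Request:
jog_arm([
  [0.0687,0.0446,-0.1541,0,0,0,1],
  [0.0687,0.0446,-0.1541,0,0,0,1],
  [0.0687,0.0446,-0.1541,0,0,0,1],
])

```text
time: 14.05
ee_pos: [0.5277, 0.1359, 0.1376]
ee_rot: [2.714, -0.244, 1.662]
wrist_force: [-0.3, -0.6, -1.1]
finger_gap: 0.0152
```

```bash
python3 -c "
from go import *
err((.5363,.1415,.118),h=.0025,quarter=True)"
```

```text
tcp [0.5277 0.1359 0.1376] in stand mm [ 0.2  0.  22.1] fix rot [ 0.406  0.264 -0.912] cm [-0.03 -0.02  0.03] F [-0.3 -0.6 -1.1] F stand [-1.  -0.3 -0.8] gap 0.0152 q [-0.02 -0.38  2.21  0.34  0.93 -0.21]
```

Turning freely; 1.03 rad left.

Request:
jog_arm([
  [0.0687,0.0446,-0.1541,0,0,0.02,1],
  [0.0687,0.0446,-0.1541,0,0,0,1],
  [0.0687,0.0446,-0.1541,0,0,0,1],
])

```text
time: 14.42
ee_pos: [0.528, 0.1361, 0.1374]
ee_rot: [2.896, -0.428, 1.121]
wrist_force: [-0.1, 0.3, -0.2]
finger_gap: 0.015
```

```bash
python3 -c "
from go import *
err((.5363,.1415,.118),h=.0025,quarter=True)"
```

```text
tcp [0.528  0.1361 0.1374] in stand mm [ 0.3  0.  21.7] fix rot [ 0.192  0.126 -0.434] cm [-0.05 -0.04  0.05] F [-0.1  0.3 -0.2] F stand [-0.   0.3 -0.2] gap 0.015 q [-0.02 -0.38  2.21  0.34  0.92  0.33]
```

Request:
jog_arm([
  [0.065,0.042,-0.147,0,0,0.02,1],
  [0.065,0.042,-0.147,0,0,0.02,1],
  [0.062,0.042,-0.14,0,0,0,1],
  [0,0,0,0,0,0,1],
])

```text
time: 14.92
ee_pos: [0.5286, 0.1362, 0.1376]
ee_rot: [-3.135, -0.489, 0.558]
wrist_force: [-2.1, -1.8, 0.7]
finger_gap: 0.0149
```

```bash
python3 -c "
from go import *
err((.5363,.1415,.118),h=.0015,quarter=True)"
```

```text
tcp [0.5286 0.1362 0.1376] in stand mm [ 0.9 -0.2 21.7] fix rot [-0.005 -0.003  0.015] cm [-0.07 -0.02 -0.06] F [-2.1 -1.8  0.7] F stand [-2.1 -0.3  1.9] gap 0.0149 q [-0.02 -0.38  2.21  0.34  0.92  0.84]
```

Square across within 1°, near zero load. Set down a hair, open, and check before retreating.

Request:
jog_arm([
  [-0.005,-0.003,0.015,0,0.01,-0.04,1],
  [0,0,0,0,0,0,2.2],
  [0,0,0,0,0,0,3],
  [0,0,0,0,0,0,4],
  [0,0,0,0,0,0,4],
])

```text
time: 15.55
ee_pos: [0.5293, 0.1363, 0.138]
ee_rot: [3.135, -0.49, 0.59]
wrist_force: [-0.1, 0.0, 0.1]
finger_gap: 0.0399
```

Request:
jog_arm([
  [0,0,0,-0.8,-0.5,1.75,4],
  [0,0,0,-1.6,-1,3.5,4],
  [0,0,0,-1.6,-1,3.5,4],
  [0,0,0,-2.4,-1.5,5,4],
  [0,0,0,-2.4,-1.5,5,4],
  [0,0,0,0,0,0,4],
])

```text
time: 16.3
ee_pos: [0.4363, 0.0803, 0.33]
ee_rot: [3.133, -0.488, 0.593]
wrist_force: [0.1, 0.1, -0.5]
finger_gap: 0.0403
```

```bash
python3 - <<'E'
from go import *
s,O,M=err((.5363,.1415,.118),h=.1)
o=[]
for n in("top","scene"):
    L=[imaging.get_image(n) for _ in range(4)];p=L[0]
    for t in ("toggle",):
        for b in imaging.boxes_of(t,p): print(n,t,np.round(b["at"],3),round(b["score"],2))
    p["img"]=np.mean([l["img"] for l in L],0).astype(np.uint8); k=7
    q=proj(p,O)[0]; x0,y0=int(q[0])-28,int(q[1])-42
    im=cv2.resize(p["img"][y0:y0+70,x0:x0+57],None,fx=k,fy=k,interpolation=3)
    for h,col in((52,(255,255,0)),(22,(0,255,0))):
        P=O+np.array([(-40,-8,h),(-40,8,h),(40,8,h),(40,-8,h)])/1000@M.T
        cv2.polylines(im,[((proj(p,P)-[x0,y0])*k+k/2).astype(int)],True,col,1)
    o.append(im)
cv2.imwrite("pics/final.png",np.hstack(o))
E
```

```text
tcp [0.4363 0.0803 0.33  ] in stand mm [ -3.9   3.2 242.2] fix rot [-0.612 -0.397  1.374] cm [  5.28   3.05 -10.61] F [ 0.1  0.1 -0.5] F stand [-0.1  0.1 -0.6] gap 0.0403 q [-0.22 -0.79  2.12  0.34  1.47  0.79]
top toggle [ 0.396 -0.128  0.079] 0.89
top toggle [ 0.623 -0.341  0.073] 0.7
top toggle [0.525 0.129 0.152] 0.59
scene toggle [ 0.633 -0.344  0.059] 0.96
scene toggle [ 0.404 -0.129  0.057] 0.66
scene toggle [0.541 0.135 0.152] 0.53
```

View pics/final.png

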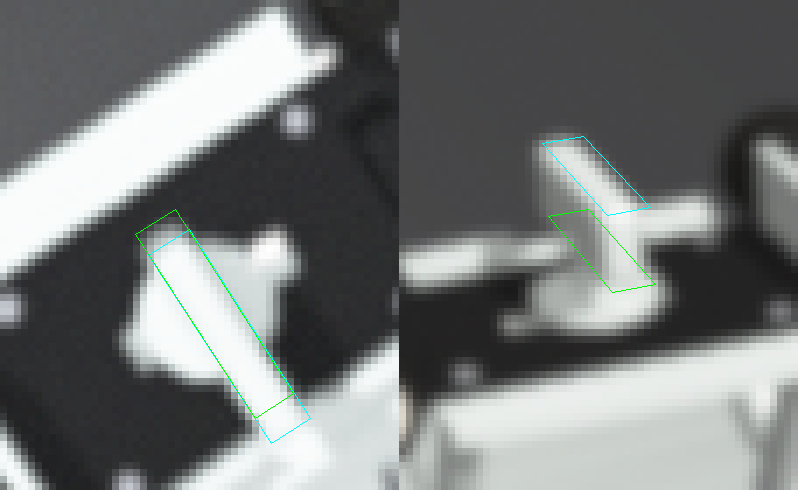

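The final view shows the handle lying on its predicted outline across the slot in both cameras. The flange is flat, with the slot ends showing at both sides at top (140,350) and (270,250). The arm is clear, so I'm handing in.

```bash
python3 -c "
from h import *
print(workorder.job_done())"
```

```text
the job is handed in; nothing more can be done
None
```

The metal toggle is in the chassis slot with its flange on the plate and handle and crossbar turned square across it. I let go, backed the arm off clear and handed the job in at about 17 s. No verdict was reported.

**What I did**
- **Lift-out:** the cameras showed the handle already along the block's slot, not crosswise as the task said. I did not turn it; a gentle lift met only the toggle's weight, so the bar was free.
- **Insertion:** I carried it to the stand, tilted it 28°, and found the slot by feel after the bar first caught the plate.
- **Locking:** I seated it, relieved the load by 1 mm, turned it −90° about the plate's normal and released.

**Last checks**
- **Tool before release:** it was square within about 1°, less than 1 mm from the estimated slot centre, and under about 3 N.
- **Final pictures:** in both cameras the handle lies on its predicted outline, the flange looks flat, and the slot ends show on both sides. I did not measure the flange gap or tilt separately.

**What went wrong or disagreed**
- **First grasp:** it came out about 17 mm high, 9 mm off centre and slightly tilted, cause unclear. I opened and gripped again.
- **Seating force:** the wrist force briefly read about 117 N against the 120 N limit before I backed off.
- **Cameras:** the two differed by about 5 to 8 mm on the slot centre. Contact supported the top camera's value.
- **Bystanders:** I took no measurement at the end of whether any had moved.

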